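# Seasonings back on their coasters

## Robot

A 6-joint arm with a two-finger parallel gripper is mounted at the origin on a cart in front of the work surface, level with it; the furniture and walls round the work are solid. World frame = base frame: x ahead of the robot, y to its left, z up, the work surface at z = 0. Lengths are in m, angles in rad, forces in N, time in s.
With the tool pointing down it reaches from about 0.375 to 0.925 m from the base axis. Payload 5.7 kg.
Tool frame: the origin (TCP) lies on the centre line of the jaws, within the pads' length; the fingertips stand 25 mm ahead of it and the grasp point (between the pads) lies 6 mm ahead of it (ctrl.finger_overhang is the distance from the TCP to the fingertips, in m); z points along the fingers, y is the line along which they close (so a half turn about z gives the same grasp; the last joint's range is limited). The gripper opens to 85 mm and grips with 20 to 120 N. Pads are 22 mm wide; open, the fingers measure 114 mm over their backs; the gripper's body (76 mm by 85 mm) begins 54 mm behind the grasp point. The pads swing forward as they close: fully open they stand 13 mm farther back than shut.
Start: joints at [1.082, 0.359, 1.51, -0, 1.272, -0.115], TCP at [0.219, 0.559, 0.256] pointing down, gripper open.
Joint ranges: [-2.97, 2.97], [-1.01, 2.36], [0.21, 2.38], [-0.96, 4.11], [0.2, 2.71], [-2.98, 2.98]. Speed limits (rad/s): [2.39, 2.39, 3.14, 3.14, 3.14, 3.14].

## Interface

Orientations are given as a unit quaternion [x, y, z, w].
In Python, from bench import ctrl, vision gives the robot as it stands.
- The arm moves only by the shell command python3 -m pendant 'ROWS' [FORCE]. ROWS is JSON, a list of rows, each an object with "xyz": the shift along the tool's x, y, z each as a share of 0.4 m, from -1 to 1, a list of three; "delta_rot": the turn, a rotation vector about the tool's x, y, z each as a share of 1.5 rad, from -1 to 1, a list of three; "claw": the opening, from 0 (shut) to 1 (fully open). A call has 1 to 8 rows; each row is the pose to reach, as a shift and turn from the pose commanded when the call began, along the tool's axes at that moment; what a row does not reach only later rows make up. A row lasts 1/10 s, in which the tool goes at most 50 mm and 8.59 degrees, less where a joint would pass 70% of its speed; a pose out of reach is approached as far as the arm can. A call with a number of a shift or a turn outside -1 to 1 is refused whole. A call with a gripper value outside its range is refused whole. The fingers move at their own pace and stop on an object; FORCE is the grip in N (left out, the last holds). Time passes only in rows, so rows that repeat a pose let the fingers close. It gives the time, the measured TCP pose, the force, the opening and the grip force at its end, in the units of the state.
- ctrl.sense(): the state, without advancing time (a new reading comes with each control period).
- vision.read_camera(name): name is "side" or "top"; returns a dict with "color" (420x560x3 uint8, red, green, blue), "vfov" (degrees; the focal length in pixels is half the picture's height over the tangent of half this angle, whatever the lens; pixels are square), "cx", "cy" (the principal point, pixels), "pose" (4x4, takes a point from camera to world coordinates). Camera axes: x right, y down, z forward; pixel columns grow to the right and rows downward; lengths in m; the calibration is good to about 2 mm. A picture is of the moment at which its call begins. There is no depth.
- ctrl.sign_off(): hands the job in; it is judged then, once.
The state is a dict: "clock": time; "joint_positions": joint angles; "joint_vel": joint speeds; "joint_efforts": joint torques, N m; "ee_pos": TCP position; "eef_rot": TCP orientation; "ft_force": force on the tool from outside, world axes, zero at the start; "ft_torque": the same for the moment, N m; "width": finger opening in m; "grip_force": force on a finger pad.
Only numpy, scipy, OpenCV 4.12 (cv2) and the standard library are available. Lean on these libraries where they do the work, as an engineer would, in place of code of your own. Each camera call takes 0.05 s, during which the arm holds its last target. There are 200 camera calls.

## Task

Put the four slim seasoning containers back on the coasters of their colours: the green-capped jar on the green coaster, the black-capped jar on the black one, the jar with the amber-orange cap top on the orange one and the glass salt shaker on the white one. Each must stand upright and flat inside its coaster's lip; knock none of the four over, and leave the wide honey jar and the mug where they are.

Things in the scene. Friction and masses are not known exactly. Their poses are not given: they have to be found in the camera images.
- green_jar_mid (a point): Slim glass spice jar with a green screw cap (its top disc looks olive green from above), reddish contents; upright and round, 46 mm in diameter and 105 mm tall, loose, about 0.1 kg. This point is at its centre, half-way up (52.5 mm above its underside); z is its long axis, up.
- black_jar_mid (a point): Slim glass spice jar with a plain black screw cap all over, dark contents and black label; upright and round, 41 mm in diameter and 105 mm tall, loose, about 0.1 kg. This point is at its centre, half-way up (52.5 mm above its underside); z is its long axis, up.
- orange_jar_mid (a point): Slim glass spice jar with a dark brown screw cap whose top disc is amber-orange with a pale mark, pale yellowish contents; upright and round, 41 mm in diameter and 105 mm tall, loose, about 0.1 kg. This point is at its centre, half-way up (52.5 mm above its underside); z is its long axis, up.
- salt_shaker_mid (a point): Slim clear glass salt shaker with a whitish-grey perforated dome cap, widest 30 mm up, tapering to a 32 mm neck at 66 mm; the cap is 34 mm wide with upright sides from 66 to 78 mm up (grip it there); upright and round, 44 mm in diameter and 90 mm tall, loose, about 0.1 kg. This point is at its centre, half-way up (45 mm above its underside); z is its long axis, up.
- green_coaster_floor (a point): Green round coaster with a raised lip, fixed to the worktop: 74 mm outside diameter, flat floor 4 mm above the worktop, lip 10 mm high above the worktop, 65 mm clear inside the lip. This point is the centre of its floor, on the upper face; z up.
- black_coaster_floor (a point): Black round coaster with a raised lip, fixed to the worktop: 74 mm outside diameter, flat floor 4 mm above the worktop, lip 10 mm high above the worktop, 65 mm clear inside the lip. This point is the centre of its floor, on the upper face; z up.
- orange_coaster_floor (a point): Orange round coaster with a raised lip, fixed to the worktop: 74 mm outside diameter, flat floor 4 mm above the worktop, lip 10 mm high above the worktop, 65 mm clear inside the lip. This point is the centre of its floor, on the upper face; z up.
- white_coaster_floor (a point): White round coaster with a raised lip, fixed to the worktop: 74 mm outside diameter, flat floor 4 mm above the worktop, lip 10 mm high above the worktop, 65 mm clear inside the lip. This point is the centre of its floor, on the upper face; z up.
- honey_jar_mid (a point): Wide honey jar with a dark brown cap and amber contents, 62 mm in diameter, 99 mm tall, loose: to be left alone. It stands among the four seasonings. This point is at its centre, half-way up.
- mug_mid (a point): Cream stoneware mug, 82 mm wide, 117 mm long with its handle, 91 mm tall, loose, at the left: to be left alone. This point is half-way up, near the middle of the mug. (Also mind the wall cabinet over the back of the worktop (front face at x = 0.70, underside 0.50 above the worktop) and the dish rack in front of it (from x = 0.63).)

How it is judged:
By the outcome, as a careful person would: the job done as asked, in the order asked, and still so for the second after the job is handed in, with the robot touching nothing.
It also fails if it takes over 115 s, if anything falls off the work surface, if the arm or the gripper's body presses on something with over 40 N, if the wrist force passes 120 N, or if a joint passes its speed limit or range.

## Working session

There is one attempt and no reset: what is moved stays moved. The work goes in short steps, Python scripts to look and compute and a shell command to move; the robot and the scene stay as the last step left them, time stands still between calls to the robot, and variables do not carry over. Pictures are saved under pics/ and viewed, at most 14 in all, crops included, and the job is handed in when it is done.

```bash
mkdir -p pics; ls; python3 - <<'E'
from bench import ctrl, vision
import cv2
for n in("top","side"):
    r=vision.read_camera(n); cv2.imwrite(f"pics/{n}0.png",r["color"][:,:,::-1]); print(n,r["vfov"],r["cx"],r["cy"],r["pose"].round(4).tolist(), [k for k in r])
s=ctrl.sense(); print(s)
E
```

```text
pics
top 46.119338603192766 271.58840116868475 215.3035568889324 [[-0.0057, -0.9869, 0.1614, 0.2584], [-1.0, 0.0066, 0.0053, 0.094], [-0.0063, -0.1614, -0.9869, 1.6146], [0.0, 0.0, 0.0, 1.0]] ['color', 'vfov', 'cx', 'cy', 'pose']
side 46.20679442228711 281.6095898546848 220.2170700862792 [[-0.9828, -0.074, 0.1693, 0.241], [-0.1847, 0.4216, -0.8878, 1.3502], [-0.0057, -0.9038, -0.428, 0.6968], [0.0, 0.0, 0.0, 1.0]] ['color', 'vfov', 'cx', 'cy', 'pose']
{'clock': 0.1, 'joint_positions': array([ 1.08190405e+00,  3.59420241e-01,  1.51136948e+00,  2.16170483e-05,
        1.27252124e+00, -1.15131661e-01]), 'joint_vel': array([-0.00023414, -0.0043323 , -0.00414602,  0.00288506,  0.00080709,
        0.00110322]), 'joint_efforts': array([ 1.85530562e-04, -5.28651774e+01, -2.79350495e+01, -2.28950648e-04,
        5.06578173e-03,  5.69435485e-05]), 'ee_pos': array([0.21880477, 0.55803421, 0.25552798]), 'eef_rot': array([ 1.85797492e-01,  9.82587683e-01, -8.17194633e-04, -2.65408717e-04]), 'ft_force': array([ 0.09642207, -0.07685813, -0.31359436]), 'ft_torque': array([ 0.0239113 ,  0.04737417, -0.04555972]), 'grip_force': 0.0, 'width': 0.08535061297280813}
```

View pics/top0.png

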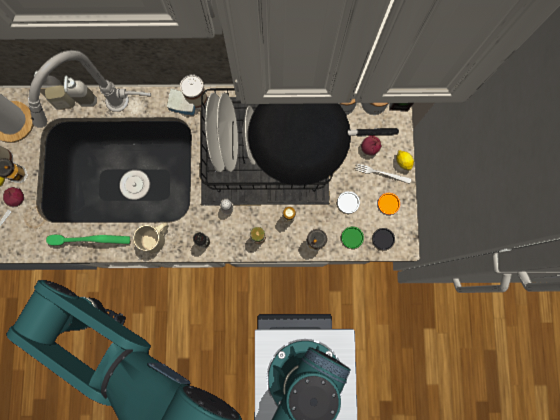

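View pics/side0.png

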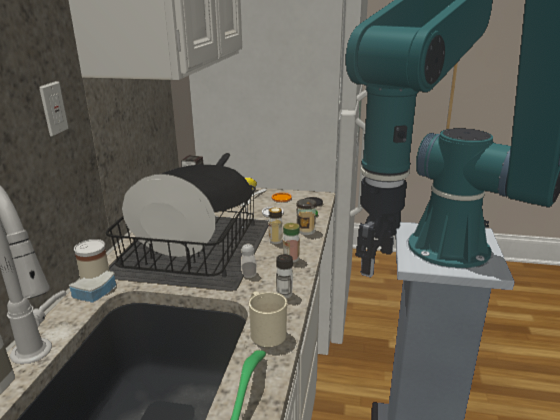

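The top view shows black jar at about (200,240), green (257,234), orange (289,213), salt (226,205) and honey (317,239). The coasters are white (348,202), orange (388,204), green (352,238) and black (383,239). The side view shows the same row, with the jars standing upright.

```bash
python3 - <<'E'
import cv2,numpy as np
t=cv2.imread("pics/top0.png"); s=cv2.imread("pics/side0.png")
a=cv2.resize(t[185:260,185:410],None,fx=3.5,fy=3.5,interpolation=cv2.INTER_CUBIC)
b=cv2.resize(s[180:305,225:345],None,fx=2.5,fy=2.5,interpolation=cv2.INTER_CUBIC)
o=np.zeros((600,790,3),np.uint8); o[:a.shape[0],:a.shape[1]]=a[:,:790]; o[270:270+b.shape[0],:b.shape[1]]=b
cv2.imwrite("pics/zoom.png",o)
E
```

```text
(no output)
```

View pics/zoom.png

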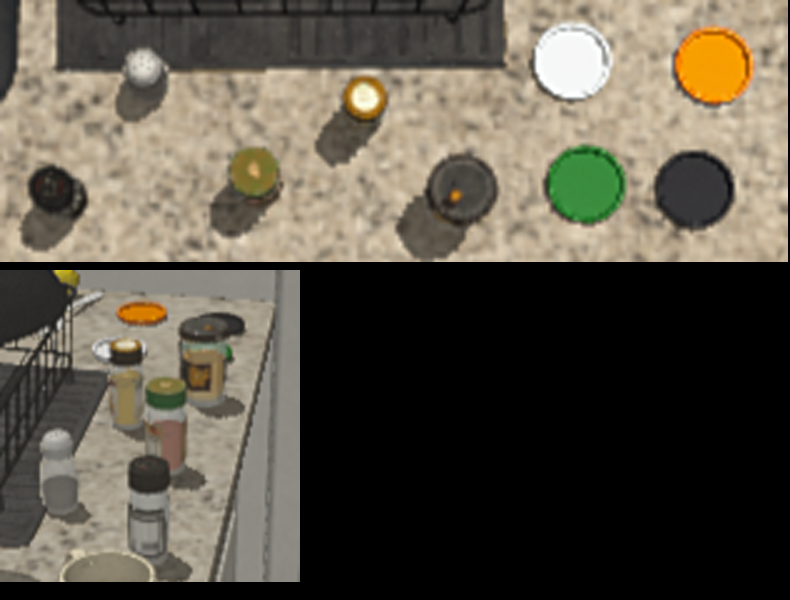

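The zoom confirms the identities: black jar cap top (200,239), green (257,234), orange (289,213), salt dome (226,204), honey (317,239). Next I measure the positions.

```bash
cat > h.py <<'E'
import numpy as np, cv2
def ray(r,u,v):
    f=r["color"].shape[0]/2/np.tan(np.radians(r["vfov"]/2))
    P=np.array(r["pose"]); d=P[:3,:3]@np.array([(u-r["cx"])/f,(v-r["cy"])/f,1]); return P[:3,3],d/np.linalg.norm(d)
def onz(r,u,v,z):
    o,d=ray(r,u,v); return o+d*(z-o[2])/d[2]
def tri(r1,p1,r2,p2):
    o1,d1=ray(r1,*p1);o2,d2=ray(r2,*p2)
    t=np.linalg.lstsq(np.stack([d1,-d2],1),o2-o1,rcond=None)[0]
    a,b=o1+d1*t[0],o2+d2*t[1]; return (a+b)/2,np.linalg.norm(a-b)
def px(r,p):
    P=np.array(r["pose"]);c=P[:3,:3].T@(np.asarray(p)-P[:3,3]);f=r["color"].shape[0]/2/np.tan(np.radians(r["vfov"]/2))
    return np.array([c[0]*f/c[2]+r["cx"],c[1]*f/c[2]+r["cy"]])
def blob(r,c,w,lo,hi):
    u,v=c; u0,v0=int(u-w),int(v-w)
    h=cv2.cvtColor(r["color"][v0:v0+2*w+1,u0:u0+2*w+1],cv2.COLOR_RGB2HSV)
    m=cv2.inRange(h,lo,hi)
    n,l,st,ce=cv2.connectedComponentsWithStats(m)
    if n<2:return None
    i=min(range(1,n),key=lambda i:np.hypot(*(ce[i]-w))-st[i,4]*.1)
    x,y,bw,bh,a=st[i]
    return ce[i]+[u0,v0],(x+u0,y+v0,bw,bh,a)
E
python3 - <<'E'
from h import *
from bench import vision
t=vision.read_camera("top"); s=vision.read_camera("side")
for n,c,w,lo,hi,z in [("Cg",(352,238),14,(45,90,50),(75,255,255),.008),("Cb",(383,239),14,(0,0,0),(180,255,75),.008),
 ("Co",(388,204),14,(5,190,150),(25,255,255),.008),("Cw",(348,202),14,(0,0,200),(180,30,255),.008),
 ("green",(257,234),9,(20,110,70),(40,255,200),.105),("orange",(289,213),8,(10,120,60),(30,255,255),.105),
 ("black",(200,239),8,(0,0,0),(180,255,55),.100),("salt",(226,204),8,(0,0,115),(180,30,255),.085),("honey",(317,239),12,(0,0,0),(180,120,105),.099)]:
    b=blob(t,c,w,lo,hi)
    if b is None: print(n,"none");continue
    bb=b[1]; m=(bb[0]+(bb[2]-1)/2,bb[1]+(bb[3]-1)/2)
    print(n,b[0].round(1),bb,onz(t,*b[0],z).round(4),"bbox",onz(t,*m,z).round(4))
for n,a,b in [("green",(257.3,233.9),(291.4,226)),("orange",(289,212.7),(275.4,210)),("black",(200.1,239),(284.6,257.2)),("salt",(225.9,203.9),(247.8,248))]:
    print(n,*tri(t,a,s,b))
g=px(t,[.219,.558,.2555]);print("tcp px",g,px(s,[.219,.558,.2555]))
E
```

```text
Cg [352.  237.2] (np.int32(341), np.int32(227), np.int32(23), np.int32(22), np.int32(386)) [ 0.4468 -0.1601  0.008 ] bbox [ 0.4458 -0.1601  0.008 ]
Cb [382.9 238.9] (np.int32(372), np.int32(228), np.int32(23), np.int32(22), np.int32(380)) [ 0.4407 -0.2608  0.008 ] bbox [ 0.4419 -0.2613  0.008 ]
Co [388.5 203.2] (np.int32(378), np.int32(193), np.int32(22), np.int32(22), np.int32(364)) [ 0.5593 -0.2845  0.008 ] bbox [ 0.5582 -0.2843  0.008 ]
Cw [348.  201.9] (np.int32(338), np.int32(191), np.int32(22), np.int32(22), np.int32(357)) [ 0.5645 -0.1506  0.008 ] bbox [ 0.5658 -0.1523  0.008 ]
green [257.  233.5] (np.int32(251), np.int32(227), np.int32(13), np.int32(14), np.int32(138)) [0.4488 0.1474 0.105 ] bbox [0.4488 0.1474 0.105 ]
orange [289.  212.6] (np.int32(283), np.int32(207), np.int32(13), np.int32(13), np.int32(75)) [0.5134 0.048  0.105 ] bbox [0.5122 0.0481 0.105 ]
black [200.3 239.6] (np.int32(194), np.int32(233), np.int32(15), np.int32(14), np.int32(131)) [0.4317 0.3229 0.1   ] bbox [0.4319 0.3207 0.1   ]
salt [225.4 203.4] (np.int32(220), np.int32(199), np.int32(11), np.int32(10), np.int32(79)) [0.5476 0.2478 0.085 ] bbox [0.5474 0.2491 0.085 ]
honey [315.1 240.6] (np.int32(305), np.int32(229), np.int32(22), np.int32(23), np.int32(376)) [ 0.4264 -0.0317  0.099 ] bbox [ 0.4282 -0.0329  0.099 ]
green [0.44561699 0.14639154 0.10126237] 0.0047934289676965424
orange [0.51088711 0.04759471 0.10110276] 0.005832542855746692
black [0.43163208 0.32289271 0.10261613] 0.0030360638952880398
salt [0.54510828 0.24662582 0.07667379] 0.00498268567988444
tcp px [103.70185001 311.69079134] [376.05483881 257.05906248]
```

```bash
python3 -m pendant '[{"xyz":[0,0,0],"delta_rot":[0,0,-0.125],"claw":1},{"xyz":[0,0,0],"delta_rot":[0,0,-0.249],"claw":1},{"xyz":[0,0,0],"delta_rot":[0,0,-0.249],"claw":1},{"xyz":[0,0,0],"delta_rot":[0,0,-0.249],"claw":1},{"xyz":[0,0,0],"delta_rot":[0,0,-0.249],"claw":1}]' 30
```

```text
clock: 0.7
ee_pos: [0.219, 0.5584, 0.2561]
eef_rot: [0.001, 1.0, -0.0, -0.0]
ft_force: [0.4, 0.0, -0.5]
width: 0.0855
grip_force: 0.0
```

```bash
python3 -m pendant '[{"xyz":[-0.07,-0.13,0],"delta_rot":[0,0,0],"claw":1},{"xyz":[-0.14,-0.25,0],"delta_rot":[0,0,0],"claw":1},{"xyz":[-0.21,-0.37,0],"delta_rot":[0,0,0],"claw":1},{"xyz":[-0.28,-0.49,0],"delta_rot":[0,0,0],"claw":1},{"xyz":[-0.35,-0.6,0],"delta_rot":[0,0,0],"claw":1},{"xyz":[-0.42,-0.71,0],"delta_rot":[0,0,0],"claw":0.9},{"xyz":[-0.49,-0.82,0],"delta_rot":[0,0,0],"claw":0.9},{"xyz":[-0.55,-0.92,0],"delta_rot":[0,0,0],"claw":0.9}]' && python3 -m pendant '[{"xyz":[-0.02,-0.1,0],"delta_rot":[0,0,0],"claw":0.9},{"xyz":[-0.02,-0.1,0],"delta_rot":[0,0,0],"claw":0.9},{"xyz":[-0.02,-0.1,0],"delta_rot":[0,0,0],"claw":0.9}]'
```

```text
clock: 1.5
ee_pos: [0.4247, 0.2133, 0.2566]
eef_rot: [0.001, 1.0, 0.0, 0.0]
ft_force: [1.3, 1.0, 0.6]
width: 0.0768
grip_force: 0.0
clock: 1.8
ee_pos: [0.432, 0.1745, 0.2563]
eef_rot: [0.002, 1.0, 0.0, -0.0]
ft_force: [0.5, 0.3, -0.5]
width: 0.077
grip_force: 0.0
```

```bash
python3 -m pendant '[{"xyz":[0,0,0],"delta_rot":[0,0,0],"claw":0.9},{"xyz":[0,0,0],"delta_rot":[0,0,0],"claw":0.9}]'; python3 - <<'E'
from h import *
from bench import vision
t=vision.read_camera("top"); s=vision.read_camera("side")
a=cv2.resize(t["color"][180:265,190:350,::-1],None,fx=4,fy=4,interpolation=cv2.INTER_CUBIC)
cv2.imwrite("pics/a1.png",a)
E
```

```text
clock: 2.0
ee_pos: [0.4314, 0.1763, 0.2563]
eef_rot: [-0.001, 1.0, 0.0, -0.0]
ft_force: [-0.8, -0.2, 0.1]
width: 0.077
grip_force: 0.0
```

View pics/a1.png

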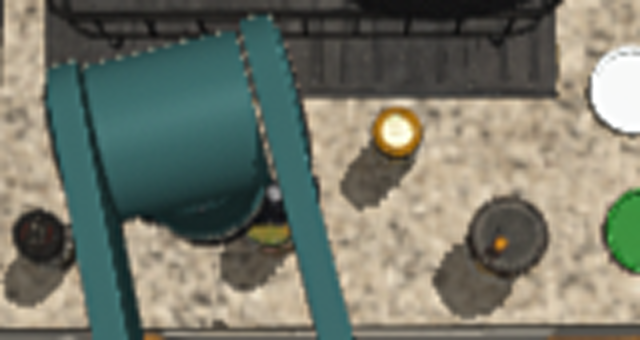

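The wrist hides most of the green jar, whose cap edge shows just ahead and to the right as expected. I correct the offset and descend.

```bash
python3 -m pendant '[{"xyz":[-0.04,-0.073,0],"delta_rot":[0,0,0],"claw":0.95},{"xyz":[-0.04,-0.073,0.05],"delta_rot":[0,0,0],"claw":0.95},{"xyz":[-0.04,-0.073,0.13],"delta_rot":[0,0,0],"claw":0.95},{"xyz":[-0.04,-0.073,0.21],"delta_rot":[0,0,0],"claw":0.95},{"xyz":[-0.04,-0.073,0.26],"delta_rot":[0,0,0],"claw":0.95},{"xyz":[-0.04,-0.073,0.26],"delta_rot":[0,0,0],"claw":0.95}]'; python3 - <<'E'
from h import *
from bench import vision,ctrl
s=vision.read_camera("side"); print(ctrl.sense()["ee_pos"])
a=cv2.resize(s["color"][170:290,220:370,::-1],None,fx=4,fy=4,interpolation=cv2.INTER_CUBIC)
cv2.imwrite("pics/a2.png",a)
E
```

```text
clock: 2.7
ee_pos: [0.4455, 0.1462, 0.1499]
eef_rot: [-0.0, 1.0, -0.001, -0.003]
ft_force: [-1.0, -0.1, 0.5]
width: 0.0814
grip_force: 0.0
[0.44672354 0.14631943 0.15142629]
```

View pics/a2.png

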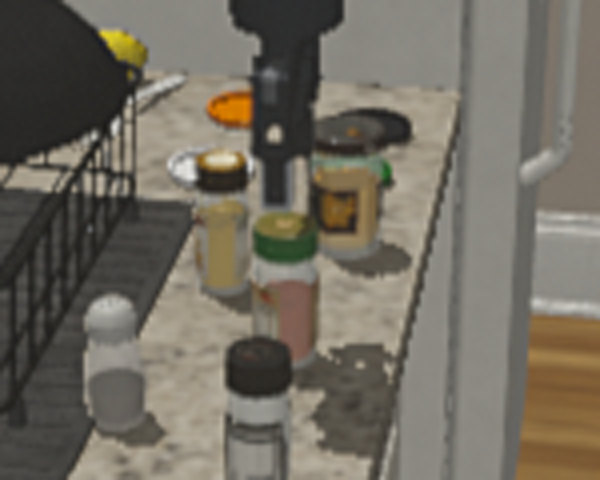

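The finger tips hang just above the green cap (zoom about (275,205), cap (285,225)). The small left offset is what the near finger should show, so it is aligned.

```bash
python3 -m pendant '[{"xyz":[0,0,0.06],"delta_rot":[0,0,0],"claw":0.95},{"xyz":[0,0,0.12],"delta_rot":[0,0,0],"claw":0.95},{"xyz":[0,0,0.17],"delta_rot":[0,0,0],"claw":0.95},{"xyz":[0,0,0.198],"delta_rot":[0,0,0],"claw":0.9},{"xyz":[0,0,0.198],"delta_rot":[0,0,0],"claw":0.75},{"xyz":[0,0,0.198],"delta_rot":[0,0,0],"claw":0.65},{"xyz":[0,0,0.198],"delta_rot":[0,0,0],"claw":0.6},{"xyz":[0,0,0.198],"delta_rot":[0,0,0],"claw":0.56}]' 25;  python3 -m pendant '[{"xyz":[0,0,0],"delta_rot":[0,0,0],"claw":0.53},{"xyz":[0,0,0],"delta_rot":[0,0,0],"claw":0.5},{"xyz":[0,0,0],"delta_rot":[0,0,0],"claw":0.45},{"xyz":[0,0,0],"delta_rot":[0,0,0],"claw":0.35},{"xyz":[0,0,0],"delta_rot":[0,0,0],"claw":0.3},{"xyz":[0,0,0],"delta_rot":[0,0,0],"claw":0.3}]'
```

```text
clock: 3.55
ee_pos: [0.4486, 0.146, 0.074]
eef_rot: [0.0, 1.0, 0.0, 0.001]
ft_force: [0.4, -0.2, -0.1]
width: 0.0478
grip_force: 0.0
clock: 4.15
ee_pos: [0.4487, 0.1461, 0.0741]
eef_rot: [0.0, 1.0, 0.0, 0.001]
ft_force: [-1.3, 1.2, 6.6]
width: 0.0449
grip_force: 24.0
```

```bash
python3 -m pendant '[{"xyz":[0,0,-0.03],"delta_rot":[0,0,0],"claw":0.3},{"xyz":[0,0,-0.09],"delta_rot":[0,0,0],"claw":0.3},{"xyz":[0,0,-0.17],"delta_rot":[0,0,0],"claw":0.3},{"xyz":[0,0,-0.25],"delta_rot":[0,0,0],"claw":0.3},{"xyz":[0,0,-0.31],"delta_rot":[0,0,0],"claw":0.3},{"xyz":[0,0,-0.35],"delta_rot":[0,0,0],"claw":0.3},{"xyz":[0,0,-0.35],"delta_rot":[0,0,0],"claw":0.3}]' ; python3 - <<'E'
from h import *
from bench import vision,ctrl
s=vision.read_camera("side"); e=ctrl.sense(); print(e["ee_pos"],e["ft_force"],e["width"])
a=cv2.resize(s["color"][100:260,220:370,::-1],None,fx=3,fy=3,interpolation=cv2.INTER_CUBIC)
cv2.imwrite("pics/a3.png",a)
E
```

```text
clock: 4.85
ee_pos: [0.4493, 0.1461, 0.2153]
eef_rot: [0.0, 1.0, 0.0, 0.002]
ft_force: [0.0, 0.9, -0.5]
width: 0.0449
grip_force: 25.6
[0.44835032 0.14589189 0.21384084] [-0.15379492 -0.21030685 -1.79399679] 0.04466295237650064
```

View pics/a3.png

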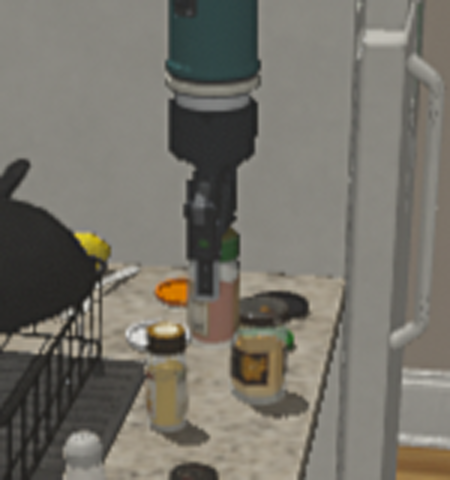

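The green jar hangs upright in the jaws (zoom (213,290)), a few mm toward -x of the pad centre. I carry it to the green coaster.

```bash
python3 -m pendant '[{"xyz":[0,-0.05,0],"delta_rot":[0,0,0],"claw":0.3},{"xyz":[0,-0.15,0],"delta_rot":[0,0,0],"claw":0.3},{"xyz":[0,-0.27,0],"delta_rot":[0,0,0],"claw":0.3},{"xyz":[0,-0.39,0],"delta_rot":[0,0,0],"claw":0.3},{"xyz":[0,-0.51,0],"delta_rot":[0,0,0],"claw":0.3},{"xyz":[0,-0.63,0],"delta_rot":[0,0,0],"claw":0.3},{"xyz":[0,-0.72,0],"delta_rot":[0,0,0],"claw":0.3},{"xyz":[0,-0.765,0],"delta_rot":[0,0,0],"claw":0.3}]' ; python3 -m pendant '[{"xyz":[0,0,0],"delta_rot":[0,0,0],"claw":0.3},{"xyz":[0,0,0],"delta_rot":[0,0,0],"claw":0.3}]'
```

```text
clock: 5.7
ee_pos: [0.447, -0.163, 0.2116]
eef_rot: [0.001, 1.0, -0.0, -0.001]
ft_force: [0.5, 0.3, -1.1]
width: 0.0445
grip_force: 25.7
clock: 5.9
ee_pos: [0.4467, -0.1596, 0.2118]
eef_rot: [0.001, 1.0, 0.001, -0.001]
ft_force: [-0.8, 0.5, -2.0]
width: 0.0443
grip_force: 25.7
```

```bash
python3 -m pendant '[{"xyz":[-0.006,0,0.05],"delta_rot":[0,0,0],"claw":0.3},{"xyz":[-0.006,0,0.13],"delta_rot":[0,0,0],"claw":0.3},{"xyz":[-0.006,0,0.21],"delta_rot":[0,0,0],"claw":0.3},{"xyz":[-0.006,0,0.28],"delta_rot":[0,0,0],"claw":0.3},{"xyz":[-0.006,0,0.315],"delta_rot":[0,0,0],"claw":0.3},{"xyz":[-0.006,0,0.325],"delta_rot":[0,0,0],"claw":0.3},{"xyz":[-0.006,0,0.33],"delta_rot":[0,0,0],"claw":0.3},{"xyz":[-0.006,0,0.33],"delta_rot":[0,0,0],"claw":0.3}]' ; python3 - <<'E'
from h import *
from bench import vision,ctrl
e=ctrl.sense(); print(e["ee_pos"],e["ft_force"])
o=[]
for n,y,x in(("top",170,300),("side",140,220)):
    c=vision.read_camera(n)["color"]; o.append(cv2.resize(c[y:y+100,x:x+130,::-1],None,fx=3,fy=3,interpolation=cv2.INTER_CUBIC))
cv2.imwrite("pics/a4.png",np.hstack(o))
E
```

```text
clock: 6.7
ee_pos: [0.4505, -0.1597, 0.0815]
eef_rot: [-0.0, 1.0, -0.0, 0.0]
ft_force: [-0.5, 0.6, -1.3]
width: 0.045
grip_force: 25.7
[ 0.45053783 -0.15969846  0.08151145] [-0.49436889  0.5871151  -1.26401624]
```

View pics/a4.png

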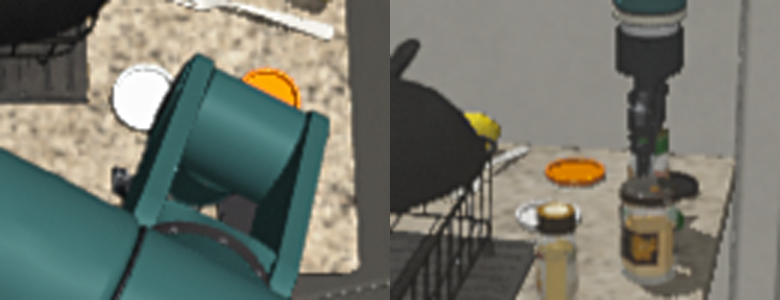

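The arm hides the top view, and the side view shows the jar behind the honey jar with only part of the coaster rim at zoom (680,220). I lower it until contact.

```bash
python3 -m pendant '[{"xyz":[0,0,0.005],"delta_rot":[0,0,0],"claw":0.3},{"xyz":[0,0,0.007],"delta_rot":[0,0,0],"claw":0.3},{"xyz":[0,0,0.007],"delta_rot":[0,0,0],"claw":0.3}]' ; python3 -m pendant '[{"xyz":[0,0,0.003],"delta_rot":[0,0,0],"claw":0.3},{"xyz":[0,0,0.003],"delta_rot":[0,0,0],"claw":0.3}]'
```

```text
clock: 7.1
ee_pos: [0.4502, -0.1602, 0.0785]
eef_rot: [0.0, 1.0, -0.0, 0.0]
ft_force: [0.3, -0.6, -1.6]
width: 0.0449
grip_force: 25.7
clock: 7.3
ee_pos: [0.4504, -0.1602, 0.078]
eef_rot: [0.0, 1.0, -0.0, 0.0]
ft_force: [-2.4, 1.6, 10.8]
width: 0.0445
grip_force: 26.6
```

Contact at z 0.078 is exactly floor height, so the jar is inside the lip. I release and raise.

```bash
python3 -m pendant '[{"xyz":[0,0,0],"delta_rot":[0,0,0],"claw":0.56},{"xyz":[0,0,0],"delta_rot":[0,0,0],"claw":0.65},{"xyz":[0,0,0],"delta_rot":[0,0,0],"claw":0.8},{"xyz":[0,0,0],"delta_rot":[0,0,0],"claw":0.8},{"xyz":[0,0,-0.05],"delta_rot":[0,0,0],"claw":0.8},{"xyz":[0,0,-0.15],"delta_rot":[0,0,0],"claw":0.8},{"xyz":[0,0,-0.25],"delta_rot":[0,0,0],"claw":0.8},{"xyz":[0,0,-0.35],"delta_rot":[0,0,0],"claw":0.8}]' ; python3 -m pendant '[{"xyz":[0,0.1,0],"delta_rot":[0,0,0],"claw":0.8},{"xyz":[0,0.22,0],"delta_rot":[0,0,0],"claw":0.8},{"xyz":[0,0.34,0],"delta_rot":[0,0,0],"claw":0.8},{"xyz":[0,0.46,0],"delta_rot":[0,0,0],"claw":0.8},{"xyz":[0,0.58,0],"delta_rot":[0,0,0],"claw":0.9},{"xyz":[0,0.7,0],"delta_rot":[0,0,0],"claw":0.9},{"xyz":[0,0.82,0],"delta_rot":[0,0,0],"claw":0.9},{"xyz":[0,0.94,0],"delta_rot":[0,0,0],"claw":0.9}]'; python3 - <<'E'
from h import *
from bench import vision,ctrl
e=ctrl.sense(); print(e["ee_pos"],e["ft_force"])
t=vision.read_camera("top"); s=vision.read_camera("side")
a=cv2.resize(t["color"][185:260,185:410,::-1],None,fx=3.5,fy=3.5,interpolation=cv2.INTER_CUBIC)
cv2.imwrite("pics/a5.png",a)
for n,c,lo,hi,z,w in (("green",(352,234),(20,90,60),(42,255,220),.109,9),("Cg",(352,238),(45,90,50),(75,255,255),.008,14)):
    b=blob(t,c,w,lo,hi)
    if b:print(n,b,onz(t,*b[0],z))
E
```

```text
clock: 8.1
ee_pos: [0.4498, -0.1599, 0.2184]
eef_rot: [0.0, 1.0, 0.0, -0.0]
ft_force: [0.9, -0.2, 0.0]
width: 0.0678
grip_force: 0.0
clock: 8.9
ee_pos: [0.4498, 0.2178, 0.217]
eef_rot: [0.0, 1.0, -0.0, 0.0]
ft_force: [1.9, -0.4, -0.0]
width: 0.0767
grip_force: 0.0
[0.44979962 0.21783569 0.21704086] [ 1.86024922 -0.42615386 -0.02829363]
green (array([355.79850746, 232.23134328]), (np.int32(350), np.int32(226), np.int32(12), np.int32(14), np.int32(134))) [ 0.45025102 -0.1562873   0.109     ]
Cg (array([350.27374302, 240.10055866]), (np.int32(341), np.int32(227), np.int32(23), np.int32(22), np.int32(179))) [ 0.43731414 -0.15417191  0.008     ]
```

View pics/a5.png

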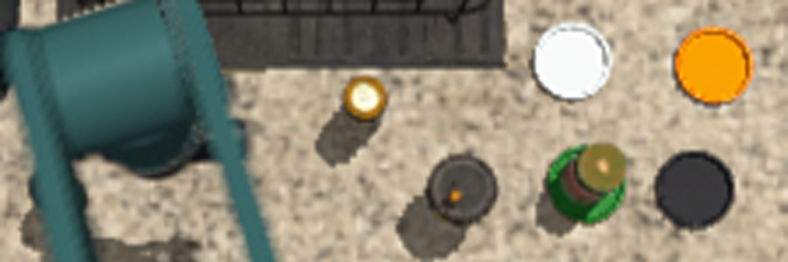

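The green jar stands in its coaster (cap at zoom (601,168), coaster (586,185), an offset of about 4 mm). Black jar next.

```bash
python3 -m pendant '[{"xyz":[0.02,0.12,0],"delta_rot":[0,0,0],"claw":0.9},{"xyz":[0.045,0.22,0],"delta_rot":[0,0,0],"claw":0.9},{"xyz":[0.045,0.262,0],"delta_rot":[0,0,0],"claw":0.9},{"xyz":[0.045,0.262,0],"delta_rot":[0,0,0],"claw":0.9},{"xyz":[0.045,0.262,0],"delta_rot":[0,0,0],"claw":0.9}]'; python3 - <<'E'
from h import *
from bench import vision,ctrl
e=ctrl.sense(); print(e["ee_pos"])
s=vision.read_camera("side")
cv2.imwrite("pics/a6.png",cv2.resize(s["color"][130:310,210:370,::-1],None,fx=3,fy=3,interpolation=cv2.INTER_CUBIC))
E
```

```text
clock: 9.5
ee_pos: [0.4324, 0.3196, 0.2168]
eef_rot: [-0.0, 1.0, -0.001, -0.0]
ft_force: [-0.7, -0.1, 0.0]
width: 0.0767
grip_force: 0.0
[0.43238585 0.3196035  0.2167601 ]
```

View pics/a6.png

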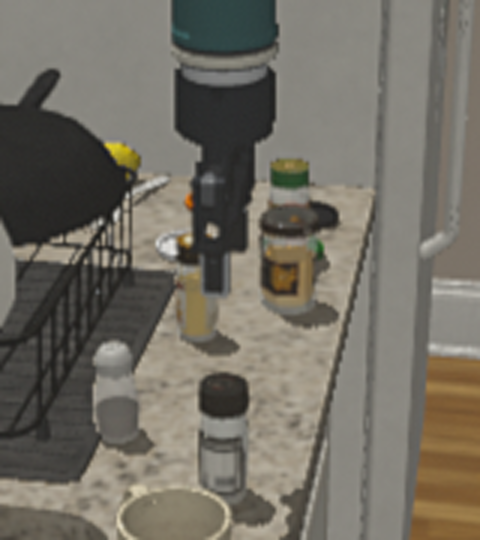

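The gripper is over the black jar (finger at zoom (217,280), jar (223,400)). Descend and grasp.

```bash
python3 -m pendant '[{"xyz":[0,0.005,0.06],"delta_rot":[0,0,0],"claw":0.95},{"xyz":[0,0.005,0.15],"delta_rot":[0,0,0],"claw":0.95},{"xyz":[0,0.005,0.24],"delta_rot":[0,0,0],"claw":0.95},{"xyz":[0,0.005,0.31],"delta_rot":[0,0,0],"claw":0.95},{"xyz":[0,0.005,0.357],"delta_rot":[0,0,0],"claw":0.9},{"xyz":[0,0.005,0.357],"delta_rot":[0,0,0],"claw":0.75},{"xyz":[0,0.005,0.357],"delta_rot":[0,0,0],"claw":0.65},{"xyz":[0,0.005,0.357],"delta_rot":[0,0,0],"claw":0.57}]';  python3 -m pendant '[{"xyz":[0,0,0],"delta_rot":[0,0,0],"claw":0.53},{"xyz":[0,0,0],"delta_rot":[0,0,0],"claw":0.5},{"xyz":[0,0,0],"delta_rot":[0,0,0],"claw":0.45},{"xyz":[0,0,0],"delta_rot":[0,0,0],"claw":0.38},{"xyz":[0,0,0],"delta_rot":[0,0,0],"claw":0.3},{"xyz":[0,0,0],"delta_rot":[0,0,0],"claw":0.25},{"xyz":[0,0,0],"delta_rot":[0,0,0],"claw":0.25}]'
```

```text
clock: 10.35
ee_pos: [0.4334, 0.3225, 0.0755]
eef_rot: [0.001, 1.0, 0.0, 0.001]
ft_force: [-0.2, -0.5, 0.4]
width: 0.0486
grip_force: 0.0
clock: 11.05
ee_pos: [0.4332, 0.3234, 0.0752]
eef_rot: [0.0, 1.0, 0.001, 0.001]
ft_force: [-0.2, 0.8, 6.4]
width: 0.0403
grip_force: 24.4
```

```bash
python3 -m pendant '[{"xyz":[0,0,-0.03],"delta_rot":[0,0,0],"claw":0.25},{"xyz":[0,0,-0.09],"delta_rot":[0,0,0],"claw":0.25},{"xyz":[0,0,-0.17],"delta_rot":[0,0,0],"claw":0.25},{"xyz":[0,0,-0.25],"delta_rot":[0,0,0],"claw":0.25},{"xyz":[0,0,-0.31],"delta_rot":[0,0,0],"claw":0.25},{"xyz":[0,0,-0.35],"delta_rot":[0,0,0],"claw":0.25},{"xyz":[0,0,-0.35],"delta_rot":[0,0,0],"claw":0.25}]' ; python3 -m pendant '[{"xyz":[0,-0.04,0],"delta_rot":[0,0,0],"claw":0.25},{"xyz":[0,-0.13,0],"delta_rot":[0,0,0],"claw":0.25},{"xyz":[0,-0.24,0],"delta_rot":[0,0,0],"claw":0.25},{"xyz":[0,-0.35,0],"delta_rot":[0,0,0],"claw":0.25},{"xyz":[0,-0.46,0],"delta_rot":[0,0,0],"claw":0.25},{"xyz":[0,-0.57,0],"delta_rot":[0,0,0],"claw":0.25},{"xyz":[0,-0.68,0],"delta_rot":[0,0,0],"claw":0.25},{"xyz":[0,-0.74,0],"delta_rot":[0,0,0],"claw":0.25}]' ; python3 -m pendant '[{"xyz":[-0.002,-0.11,0],"delta_rot":[0,0,0],"claw":0.25},{"xyz":[-0.005,-0.22,0],"delta_rot":[0,0,0],"claw":0.25},{"xyz":[-0.01,-0.33,0],"delta_rot":[0,0,0],"claw":0.25},{"xyz":[-0.02,-0.44,0],"delta_rot":[0,0,0],"claw":0.25},{"xyz":[-0.02,-0.55,0],"delta_rot":[0,0,0],"claw":0.25},{"xyz":[-0.02,-0.65,0],"delta_rot":[0,0,0],"claw":0.25},{"xyz":[-0.02,-0.71,0],"delta_rot":[0,0,0],"claw":0.25},{"xyz":[-0.02,-0.726,0],"delta_rot":[0,0,0],"claw":0.25}]' ;python3 -m pendant '[{"xyz":[0,0,0],"delta_rot":[0,0,0],"claw":0.25},{"xyz":[0,0,0],"delta_rot":[0,0,0],"claw":0.25}]'
```

```text
clock: 11.75
ee_pos: [0.4333, 0.3232, 0.217]
eef_rot: [0.0, 1.0, 0.001, 0.002]
ft_force: [0.3, 0.8, -0.3]
width: 0.0407
grip_force: 25.2
clock: 12.55
ee_pos: [0.43, 0.0234, 0.213]
eef_rot: [0.001, 1.0, -0.001, -0.002]
ft_force: [0.6, 0.2, -0.6]
width: 0.0401
grip_force: 25.3
clock: 13.35
ee_pos: [0.4386, -0.2663, 0.2129]
eef_rot: [0.002, 1.0, 0.0, -0.001]
ft_force: [0.3, 0.2, -1.4]
width: 0.0407
grip_force: 25.4
clock: 13.55
ee_pos: [0.439, -0.2623, 0.2135]
eef_rot: [0.0, 1.0, 0.001, -0.001]
ft_force: [-0.4, 0.5, -0.9]
width: 0.0403
grip_force: 25.4
```

```bash
python3 -m pendant '[{"xyz":[-0.006,0,0.05],"delta_rot":[0,0,0],"claw":0.25},{"xyz":[-0.006,0,0.13],"delta_rot":[0,0,0],"claw":0.25},{"xyz":[-0.006,0,0.21],"delta_rot":[0,0,0],"claw":0.25},{"xyz":[-0.006,0,0.28],"delta_rot":[0,0,0],"claw":0.25},{"xyz":[-0.006,0,0.315],"delta_rot":[0,0,0],"claw":0.25},{"xyz":[-0.006,0,0.327],"delta_rot":[0,0,0],"claw":0.25},{"xyz":[-0.006,0,0.33],"delta_rot":[0,0,0],"claw":0.25},{"xyz":[-0.006,0,0.33],"delta_rot":[0,0,0],"claw":0.25}]' ; python3 -m pendant '[{"xyz":[0,0,0.004],"delta_rot":[0,0,0],"claw":0.25},{"xyz":[0,0,0.004],"delta_rot":[0,0,0],"claw":0.25}]';python3 -m pendant '[{"xyz":[0,0,0.003],"delta_rot":[0,0,0],"claw":0.25},{"xyz":[0,0,0.003],"delta_rot":[0,0,0],"claw":0.25}]'
```

```text
clock: 14.35
ee_pos: [0.443, -0.2634, 0.083]
eef_rot: [-0.0, 1.0, -0.0, 0.0]
ft_force: [-0.2, -0.6, -0.5]
width: 0.0405
grip_force: 25.4
clock: 14.55
ee_pos: [0.443, -0.264, 0.0814]
eef_rot: [0.0, 1.0, -0.001, 0.001]
ft_force: [-0.4, 0.5, -1.5]
width: 0.0401
grip_force: 25.4
clock: 14.75
ee_pos: [0.4426, -0.2639, 0.0797]
eef_rot: [0.0, 1.0, -0.0, 0.0]
ft_force: [0.5, 0.3, -1.7]
width: 0.0404
grip_force: 25.4
```

```bash
python3 -m pendant '[{"xyz":[0,0,0.002],"delta_rot":[0,0,0],"claw":0.25},{"xyz":[0,0,0.002],"delta_rot":[0,0,0],"claw":0.25}]';python3 -m pendant '[{"xyz":[0,0,0.002],"delta_rot":[0,0,0],"claw":0.25},{"xyz":[0,0,0.002],"delta_rot":[0,0,0],"claw":0.25}]'
```

```text
clock: 14.95
ee_pos: [0.4427, -0.2638, 0.079]
eef_rot: [0.0, 1.0, -0.0, 0.0]
ft_force: [-1.1, 0.8, 2.8]
width: 0.0406
grip_force: 24.5
clock: 15.15
ee_pos: [0.4427, -0.2632, 0.0785]
eef_rot: [0.0, 1.0, 0.0, 0.0]
ft_force: [0.5, 3.1, 8.7]
width: 0.0404
grip_force: 24.0
```

```bash
python3 -m pendant '[{"xyz":[0,0,0],"delta_rot":[0,0,0],"claw":0.52},{"xyz":[0,0,0],"delta_rot":[0,0,0],"claw":0.6},{"xyz":[0,0,0],"delta_rot":[0,0,0],"claw":0.7},{"xyz":[0,0,0],"delta_rot":[0,0,0],"claw":0.7},{"xyz":[0,0,-0.05],"delta_rot":[0,0,0],"claw":0.7},{"xyz":[0,0,-0.15],"delta_rot":[0,0,0],"claw":0.7},{"xyz":[0,0,-0.25],"delta_rot":[0,0,0],"claw":0.7},{"xyz":[0,0,-0.35],"delta_rot":[0,0,0],"claw":0.7}]' ; python3 -m pendant '[{"xyz":[0,0.1,0],"delta_rot":[0,0,0],"claw":0.8},{"xyz":[0,0.21,0],"delta_rot":[0,0,0],"claw":0.8},{"xyz":[-0.02,0.33,0],"delta_rot":[0,0,0],"claw":0.8},{"xyz":[-0.06,0.45,0],"delta_rot":[0,0,0],"claw":0.8},{"xyz":[-0.1,0.57,0],"delta_rot":[0,0,0],"claw":0.9},{"xyz":[-0.14,0.67,0],"delta_rot":[0,0,0],"claw":0.9},{"xyz":[-0.172,0.75,0],"delta_rot":[0,0,0],"claw":0.9},{"xyz":[-0.172,0.778,0],"delta_rot":[0,0,0],"claw":0.9}]'; python3 -m pendant '[{"xyz":[0,0,0],"delta_rot":[0,0,0],"claw":0.9},{"xyz":[0,0,0],"delta_rot":[0,0,0],"claw":0.9}]'; python3 - <<'E'
from h import *
from bench import vision,ctrl
e=ctrl.sense(); print(e["ee_pos"])
t=vision.read_camera("top"); s=vision.read_camera("side")
a=cv2.resize(t["color"][185:260,210:410,::-1],None,fx=3,fy=3,interpolation=cv2.INTER_CUBIC)
b=cv2.resize(s["color"][150:250,210:370,::-1],None,fx=3,fy=3,interpolation=cv2.INTER_CUBIC)
o=np.zeros((530,600,3),np.uint8);o[:225]=a;o[230:,:480]=b
cv2.imwrite("pics/a7.png",o)
E
```

```text
clock: 15.95
ee_pos: [0.4422, -0.2636, 0.2192]
eef_rot: [0.0, 1.0, 0.0, -0.0]
ft_force: [1.0, -1.5, -0.1]
width: 0.0601
grip_force: 0.0
clock: 16.75
ee_pos: [0.5128, 0.0503, 0.2179]
eef_rot: [-0.001, 1.0, 0.0, 0.001]
ft_force: [0.4, -0.8, -0.8]
width: 0.0766
grip_force: 0.0
clock: 16.95
ee_pos: [0.5108, 0.0467, 0.2176]
eef_rot: [-0.0, 1.0, -0.0, -0.001]
ft_force: [-0.1, 0.2, 0.2]
width: 0.0771
grip_force: 0.0
[0.51075243 0.04670564 0.21763678]
```

View pics/a7.png

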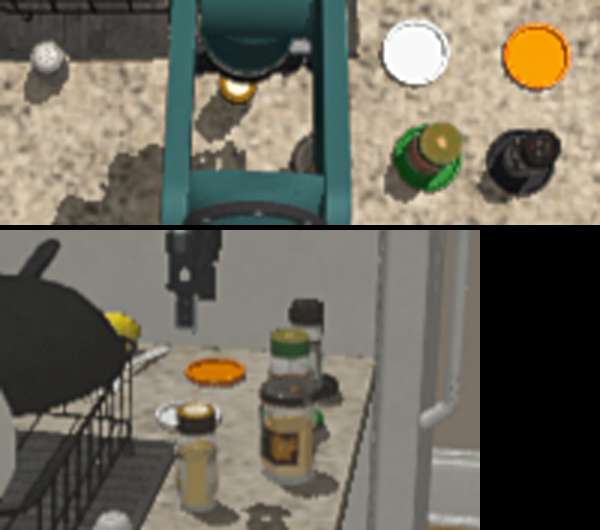

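Black and green stand upright in their coasters (top zoom caps (541,147) and (441,143)). The gripper is over the orange jar, so I grasp it.

```bash
python3 -m pendant '[{"xyz":[-0.003,0.003,0.06],"delta_rot":[0,0,0],"claw":0.95},{"xyz":[-0.003,0.003,0.15],"delta_rot":[0,0,0],"claw":0.95},{"xyz":[-0.003,0.003,0.24],"delta_rot":[0,0,0],"claw":0.95},{"xyz":[-0.003,0.003,0.31],"delta_rot":[0,0,0],"claw":0.95},{"xyz":[-0.003,0.003,0.357],"delta_rot":[0,0,0],"claw":0.9},{"xyz":[-0.003,0.003,0.357],"delta_rot":[0,0,0],"claw":0.75},{"xyz":[-0.003,0.003,0.357],"delta_rot":[0,0,0],"claw":0.65},{"xyz":[-0.003,0.003,0.357],"delta_rot":[0,0,0],"claw":0.57}]';  python3 -m pendant '[{"xyz":[0,0,0],"delta_rot":[0,0,0],"claw":0.53},{"xyz":[0,0,0],"delta_rot":[0,0,0],"claw":0.5},{"xyz":[0,0,0],"delta_rot":[0,0,0],"claw":0.45},{"xyz":[0,0,0],"delta_rot":[0,0,0],"claw":0.38},{"xyz":[0,0,0],"delta_rot":[0,0,0],"claw":0.3},{"xyz":[0,0,0],"delta_rot":[0,0,0],"claw":0.25},{"xyz":[0,0,0],"delta_rot":[0,0,0],"claw":0.25}]'
```

```text
clock: 17.85
ee_pos: [0.5136, 0.048, 0.0763]
eef_rot: [0.001, 1.0, -0.0, 0.001]
ft_force: [-0.6, -0.4, 0.5]
width: 0.0488
grip_force: 0.0
clock: 18.55
ee_pos: [0.5134, 0.0485, 0.0761]
eef_rot: [-0.0, 1.0, -0.0, 0.001]
ft_force: [-0.9, -2.1, 6.9]
width: 0.0403
grip_force: 24.5
```

```bash
python3 -m pendant '[{"xyz":[0,0,-0.03],"delta_rot":[0,0,0],"claw":0.25},{"xyz":[0,0,-0.09],"delta_rot":[0,0,0],"claw":0.25},{"xyz":[0,0,-0.17],"delta_rot":[0,0,0],"claw":0.25},{"xyz":[0,0,-0.25],"delta_rot":[0,0,0],"claw":0.25},{"xyz":[0,0,-0.31],"delta_rot":[0,0,0],"claw":0.25},{"xyz":[0,0,-0.35],"delta_rot":[0,0,0],"claw":0.25},{"xyz":[0,0,-0.35],"delta_rot":[0,0,0],"claw":0.25}]' ; python3 -m pendant '[{"xyz":[0,-0.04,0],"delta_rot":[0,0,0],"claw":0.25},{"xyz":[-0.01,-0.14,0],"delta_rot":[0,0,0],"claw":0.25},{"xyz":[-0.03,-0.26,0],"delta_rot":[0,0,0],"claw":0.25},{"xyz":[-0.05,-0.38,0],"delta_rot":[0,0,0],"claw":0.25},{"xyz":[-0.07,-0.5,0],"delta_rot":[0,0,0],"claw":0.25},{"xyz":[-0.09,-0.62,0],"delta_rot":[0,0,0],"claw":0.25},{"xyz":[-0.105,-0.73,0],"delta_rot":[0,0,0],"claw":0.25},{"xyz":[-0.114,-0.81,0],"delta_rot":[0,0,0],"claw":0.25}]' ;python3 -m pendant '[{"xyz":[0,-0.022,0],"delta_rot":[0,0,0],"claw":0.25},{"xyz":[0,-0.022,0],"delta_rot":[0,0,0],"claw":0.25},{"xyz":[0,-0.022,0],"delta_rot":[0,0,0],"claw":0.25}]'
```

```text
clock: 19.25
ee_pos: [0.5141, 0.0488, 0.2181]
eef_rot: [0.0, 1.0, -0.0, 0.003]
ft_force: [0.5, -0.8, -1.5]
width: 0.0405
grip_force: 25.6
clock: 20.05
ee_pos: [0.5578, -0.2781, 0.2139]
eef_rot: [0.001, 1.0, 0.0, -0.001]
ft_force: [-0.5, 0.7, -0.5]
width: 0.0403
grip_force: 25.7
clock: 20.35
ee_pos: [0.5573, -0.2827, 0.2142]
eef_rot: [0.0, 1.0, 0.001, -0.001]
ft_force: [0.3, 0.3, -1.2]
width: 0.0407
grip_force: 25.8
```

```bash
python3 -m pendant '[{"xyz":[-0.003,-0.004,0.05],"delta_rot":[0,0,0],"claw":0.25},{"xyz":[-0.003,-0.004,0.13],"delta_rot":[0,0,0],"claw":0.25},{"xyz":[-0.003,-0.004,0.21],"delta_rot":[0,0,0],"claw":0.25},{"xyz":[-0.003,-0.004,0.28],"delta_rot":[0,0,0],"claw":0.25},{"xyz":[-0.003,-0.004,0.315],"delta_rot":[0,0,0],"claw":0.25},{"xyz":[-0.003,-0.004,0.33],"delta_rot":[0,0,0],"claw":0.25},{"xyz":[-0.003,-0.004,0.334],"delta_rot":[0,0,0],"claw":0.25},{"xyz":[-0.003,-0.004,0.334],"delta_rot":[0,0,0],"claw":0.25}]' ; python3 -m pendant '[{"xyz":[0,0,0.003],"delta_rot":[0,0,0],"claw":0.25},{"xyz":[0,0,0.003],"delta_rot":[0,0,0],"claw":0.25}]';python3 -m pendant '[{"xyz":[0,0,0.002],"delta_rot":[0,0,0],"claw":0.25},{"xyz":[0,0,0.002],"delta_rot":[0,0,0],"claw":0.25}]'
```

```text
clock: 21.15
ee_pos: [0.5601, -0.2859, 0.0826]
eef_rot: [-0.0, 1.0, -0.0, 0.001]
ft_force: [-0.5, 0.4, -1.1]
width: 0.0403
grip_force: 25.8
clock: 21.35
ee_pos: [0.5599, -0.2862, 0.0813]
eef_rot: [0.0, 1.0, -0.001, 0.001]
ft_force: [-0.3, 0.2, -0.9]
width: 0.0405
grip_force: 25.8
clock: 21.55
ee_pos: [0.5597, -0.2861, 0.0802]
eef_rot: [0.0, 1.0, -0.0, 0.0]
ft_force: [0.7, -0.4, 2.4]
width: 0.0399
grip_force: 26.0
```

```bash
python3 -m pendant '[{"xyz":[0,0,0.001],"delta_rot":[0,0,0],"claw":0.52},{"xyz":[0,0,0.001],"delta_rot":[0,0,0],"claw":0.6},{"xyz":[0,0,0],"delta_rot":[0,0,0],"claw":0.7},{"xyz":[0,0,0],"delta_rot":[0,0,0],"claw":0.7},{"xyz":[0,0,-0.05],"delta_rot":[0,0,0],"claw":0.7},{"xyz":[0,0,-0.15],"delta_rot":[0,0,0],"claw":0.7},{"xyz":[0,0,-0.25],"delta_rot":[0,0,0],"claw":0.7},{"xyz":[0,0,-0.35],"delta_rot":[0,0,0],"claw":0.7}]' ; python3 -m pendant '[{"xyz":[0,0.1,0],"delta_rot":[0,0,0],"claw":0.8},{"xyz":[0,0.21,0],"delta_rot":[0,0,0],"claw":0.8},{"xyz":[0,0.33,0],"delta_rot":[0,0,0],"claw":0.8},{"xyz":[0.01,0.45,0],"delta_rot":[0,0,0],"claw":0.8},{"xyz":[0.02,0.57,0],"delta_rot":[0,0,0],"claw":0.8},{"xyz":[0.03,0.69,0],"delta_rot":[0,0,0],"claw":0.8},{"xyz":[0.035,0.81,0],"delta_rot":[0,0,0],"claw":0.8},{"xyz":[0.035,0.93,0],"delta_rot":[0,0,0],"claw":0.8}]'; python3 -m pendant '[{"xyz":[0,0.12,0],"delta_rot":[0,0,0],"claw":0.8},{"xyz":[0,0.24,0],"delta_rot":[0,0,0],"claw":0.8},{"xyz":[0,0.35,0],"delta_rot":[0,0,0],"claw":0.8},{"xyz":[0,0.405,0],"delta_rot":[0,0,0],"claw":0.8},{"xyz":[0,0.405,0],"delta_rot":[0,0,0],"claw":0.8},{"xyz":[0,0.405,0],"delta_rot":[0,0,0],"claw":0.8}]'; python3 - <<'E'
from h import *
from bench import vision,ctrl
e=ctrl.sense(); print(e["ee_pos"])
t=vision.read_camera("top"); s=vision.read_camera("side")
a=cv2.resize(t["color"][180:255,210:410,::-1],None,fx=3,fy=3,interpolation=cv2.INTER_CUBIC)
b=cv2.resize(s["color"][165:290,205:345,::-1],None,fx=2.8,fy=2.8,interpolation=cv2.INTER_CUBIC)
o=np.zeros((590,600,3),np.uint8);o[:225]=a;o[230:230+b.shape[0],:b.shape[1]]=b
cv2.imwrite("pics/a8.png",o)
E
```

```text
clock: 22.35
ee_pos: [0.559, -0.2856, 0.2208]
eef_rot: [0.0, 1.0, 0.0, -0.0]
ft_force: [1.7, -1.9, -0.0]
width: 0.0598
grip_force: 0.0
clock: 23.15
ee_pos: [0.5447, 0.0881, 0.2196]
eef_rot: [0.0, 1.0, -0.0, -0.0]
ft_force: [0.6, 0.4, -0.7]
width: 0.0682
grip_force: 0.0
clock: 23.75
ee_pos: [0.5452, 0.2482, 0.2193]
eef_rot: [-0.001, 1.0, -0.0, -0.0]
ft_force: [-0.1, -0.8, -0.0]
width: 0.0683
grip_force: 0.0
[0.54517054 0.24820652 0.21925066]
```

View pics/a8.png

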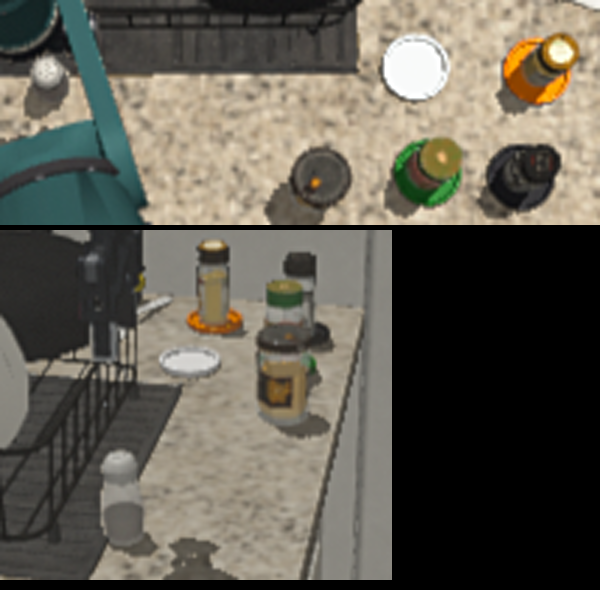

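Green, black and orange all stand upright in their coasters. The salt dome is at top zoom (48,71), giving about (0.546, 0.247). I descend with the pads on its cap.

```bash
python3 -m pendant '[{"xyz":[-0.002,-0.003,0.06],"delta_rot":[0,0,0],"claw":0.8},{"xyz":[-0.002,-0.003,0.15],"delta_rot":[0,0,0],"claw":0.8},{"xyz":[-0.002,-0.003,0.24],"delta_rot":[0,0,0],"claw":0.8},{"xyz":[-0.002,-0.003,0.3],"delta_rot":[0,0,0],"claw":0.8},{"xyz":[-0.002,-0.003,0.33],"delta_rot":[0,0,0],"claw":0.7},{"xyz":[-0.002,-0.003,0.33],"delta_rot":[0,0,0],"claw":0.6},{"xyz":[-0.002,-0.003,0.33],"delta_rot":[0,0,0],"claw":0.55},{"xyz":[-0.002,-0.003,0.33],"delta_rot":[0,0,0],"claw":0.5}]'; python3 - <<'E'
from h import *
from bench import vision,ctrl
s=vision.read_camera("side"); print(ctrl.sense()["ee_pos"])
cv2.imwrite("pics/a9.png",cv2.resize(s["color"][205:285,215:295,::-1],None,fx=6,fy=6,interpolation=cv2.INTER_CUBIC))
E
```

```text
clock: 24.65
ee_pos: [0.5476, 0.2471, 0.0891]
eef_rot: [0.0, 1.0, 0.0, 0.001]
ft_force: [-0.1, -0.2, 0.4]
width: 0.0431
grip_force: 0.0
[0.54748933 0.24725629 0.08905785]
```

View pics/a9.png

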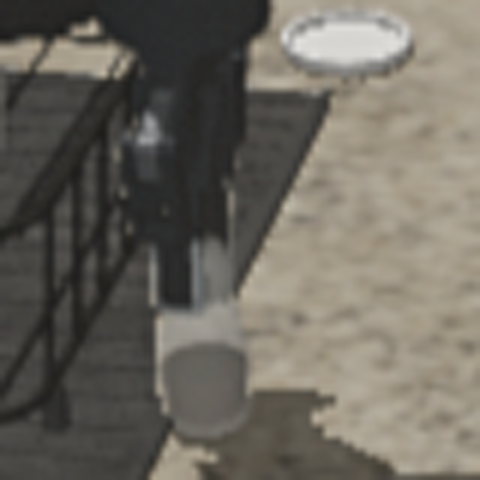

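The near finger (zoom (180,280)) sits slightly left of the shaker (205,380), about 4 mm too far in +x. I shift back 3 mm and close gently.

```bash
python3 -m pendant '[{"xyz":[0.008,0,0.002],"delta_rot":[0,0,0],"claw":0.48},{"xyz":[0.008,0,0.002],"delta_rot":[0,0,0],"claw":0.46},{"xyz":[0.008,0,0.002],"delta_rot":[0,0,0],"claw":0.44},{"xyz":[0.008,0,0.002],"delta_rot":[0,0,0],"claw":0.41},{"xyz":[0.008,0,0.002],"delta_rot":[0,0,0],"claw":0.38},{"xyz":[0.008,0,0.002],"delta_rot":[0,0,0],"claw":0.33},{"xyz":[0.008,0,0.002],"delta_rot":[0,0,0],"claw":0.25},{"xyz":[0.008,0,0.002],"delta_rot":[0,0,0],"claw":0.2}]'; python3 -m pendant '[{"xyz":[0,0,0],"delta_rot":[0,0,0],"claw":0.2},{"xyz":[0,0,0],"delta_rot":[0,0,0],"claw":0.2}]'
```

```text
clock: 25.5
ee_pos: [0.5434, 0.2473, 0.0869]
eef_rot: [0.0, 1.0, 0.0, 0.0]
ft_force: [-0.7, 0.7, 4.7]
width: 0.0323
grip_force: 24.7
clock: 25.7
ee_pos: [0.5434, 0.2472, 0.087]
eef_rot: [0.0, 1.0, 0.0, 0.0]
ft_force: [0.5, 0.8, 5.0]
width: 0.0326
grip_force: 24.8
```

```bash
python3 -m pendant '[{"xyz":[0,0,-0.03],"delta_rot":[0,0,0],"claw":0.2},{"xyz":[0,0,-0.09],"delta_rot":[0,0,0],"claw":0.2},{"xyz":[0,0,-0.17],"delta_rot":[0,0,0],"claw":0.2},{"xyz":[0,0,-0.25],"delta_rot":[0,0,0],"claw":0.2},{"xyz":[0,0,-0.31],"delta_rot":[0,0,0],"claw":0.2},{"xyz":[0,0,-0.33],"delta_rot":[0,0,0],"claw":0.2},{"xyz":[0,0,-0.33],"delta_rot":[0,0,0],"claw":0.2}]' ; python3 -m pendant '[{"xyz":[0,-0.04,0],"delta_rot":[0,0,0],"claw":0.2},{"xyz":[0,-0.12,0],"delta_rot":[0,0,0],"claw":0.2},{"xyz":[0,-0.22,0],"delta_rot":[0,0,0],"claw":0.2},{"xyz":[-0.01,-0.32,0],"delta_rot":[0,0,0],"claw":0.2},{"xyz":[-0.02,-0.42,0],"delta_rot":[0,0,0],"claw":0.2},{"xyz":[-0.03,-0.52,0],"delta_rot":[0,0,0],"claw":0.2},{"xyz":[-0.04,-0.62,0],"delta_rot":[0,0,0],"claw":0.2},{"xyz":[-0.05,-0.72,0],"delta_rot":[0,0,0],"claw":0.2}]' ;python3 -m pendant '[{"xyz":[-0.004,-0.1,0],"delta_rot":[0,0,0],"claw":0.2},{"xyz":[-0.004,-0.19,0],"delta_rot":[0,0,0],"claw":0.2},{"xyz":[-0.004,-0.25,0],"delta_rot":[0,0,0],"claw":0.2},{"xyz":[-0.004,-0.276,0],"delta_rot":[0,0,0],"claw":0.2},{"xyz":[-0.004,-0.276,0],"delta_rot":[0,0,0],"claw":0.2},{"xyz":[-0.004,-0.276,0],"delta_rot":[0,0,0],"claw":0.2}]'; python3 - <<'E'
from h import *
from bench import vision,ctrl
s=vision.read_camera("side"); print(ctrl.sense()["ee_pos"])
cv2.imwrite("pics/a10.png",cv2.resize(s["color"][120:240,230:350,::-1],None,fx=4,fy=4,interpolation=cv2.INTER_CUBIC))
E
```

```text
clock: 26.4
ee_pos: [0.5436, 0.247, 0.2197]
eef_rot: [0.0, 1.0, 0.0, 0.001]
ft_force: [0.5, 1.1, -0.6]
width: 0.0323
grip_force: 25.2
clock: 27.2
ee_pos: [0.5612, -0.0432, 0.2167]
eef_rot: [0.0, 1.0, 0.0, -0.002]
ft_force: [0.7, 0.7, -1.6]
width: 0.0326
grip_force: 25.2
clock: 27.8
ee_pos: [0.5637, -0.1505, 0.2178]
eef_rot: [0.0, 1.0, 0.001, -0.001]
ft_force: [0.1, -0.4, -0.8]
width: 0.0325
grip_force: 25.2
[ 0.56395672 -0.15012333  0.21806616]
```

View pics/a10.png

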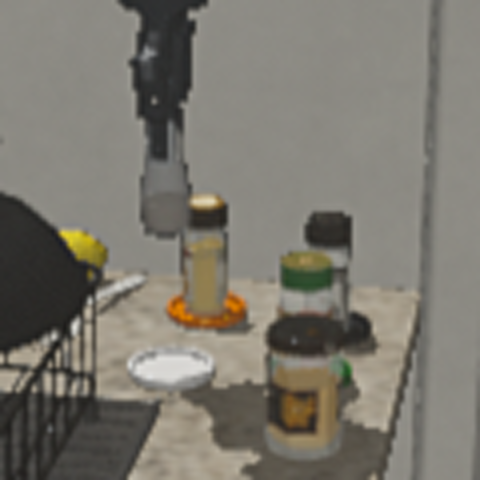

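The shaker hangs upright at zoom (165,195), above the white coaster (171,368). I lower it.

```bash
python3 -m pendant '[{"xyz":[0.002,-0.002,0.05],"delta_rot":[0,0,0],"claw":0.2},{"xyz":[0.002,-0.002,0.13],"delta_rot":[0,0,0],"claw":0.2},{"xyz":[0.002,-0.002,0.21],"delta_rot":[0,0,0],"claw":0.2},{"xyz":[0.002,-0.002,0.27],"delta_rot":[0,0,0],"claw":0.2},{"xyz":[0.002,-0.002,0.3],"delta_rot":[0,0,0],"claw":0.2},{"xyz":[0.002,-0.002,0.31],"delta_rot":[0,0,0],"claw":0.2},{"xyz":[0.002,-0.002,0.314],"delta_rot":[0,0,0],"claw":0.2},{"xyz":[0.002,-0.002,0.314],"delta_rot":[0,0,0],"claw":0.2}]' ; python3 -m pendant '[{"xyz":[0,0,0.004],"delta_rot":[0,0,0],"claw":0.2},{"xyz":[0,0,0.004],"delta_rot":[0,0,0],"claw":0.2}]';python3 -m pendant '[{"xyz":[0,0,0.002],"delta_rot":[0,0,0],"claw":0.2},{"xyz":[0,0,0.002],"delta_rot":[0,0,0],"claw":0.2}]'
```

```text
clock: 28.65
ee_pos: [0.5647, -0.1522, 0.0941]
eef_rot: [-0.0, 1.0, -0.0, 0.001]
ft_force: [1.0, -0.3, -1.4]
width: 0.0323
grip_force: 25.2
clock: 28.85
ee_pos: [0.5643, -0.1524, 0.0923]
eef_rot: [0.0, 1.0, -0.0, 0.001]
ft_force: [-0.4, -0.2, -1.4]
width: 0.033
grip_force: 25.2
clock: 29.05
ee_pos: [0.5639, -0.1523, 0.091]
eef_rot: [0.0, 1.0, -0.0, 0.0]
ft_force: [0.9, -0.2, -0.1]
width: 0.0326
grip_force: 25.3
```

```bash
python3 -m pendant '[{"xyz":[0,0,0.002],"delta_rot":[0,0,0],"claw":0.2},{"xyz":[0,0,0.002],"delta_rot":[0,0,0],"claw":0.2}]'
```

```text
clock: 29.25
ee_pos: [0.5644, -0.1524, 0.0909]
eef_rot: [0.0, 1.0, -0.0, 0.001]
ft_force: [-1.4, 0.7, 6.9]
width: 0.0329
grip_force: 25.9
```

Contact is at floor height (0.091). I release, retreat and check.

```bash
python3 -m pendant '[{"xyz":[0,0,0],"delta_rot":[0,0,0],"claw":0.42},{"xyz":[0,0,0],"delta_rot":[0,0,0],"claw":0.5},{"xyz":[0,0,0],"delta_rot":[0,0,0],"claw":0.65},{"xyz":[0,0,0],"delta_rot":[0,0,0],"claw":0.65},{"xyz":[0,0,-0.05],"delta_rot":[0,0,0],"claw":0.65},{"xyz":[0,0,-0.15],"delta_rot":[0,0,0],"claw":0.65},{"xyz":[0,0,-0.25],"delta_rot":[0,0,0],"claw":0.65},{"xyz":[0,0,-0.35],"delta_rot":[0,0,0],"claw":0.65}]' ; python3 -m pendant '[{"xyz":[0,0.1,0],"delta_rot":[0,0,0],"claw":0.65},{"xyz":[0,0.22,0],"delta_rot":[0,0,0],"claw":0.65},{"xyz":[0,0.34,0],"delta_rot":[0,0,0],"claw":0.65},{"xyz":[0,0.46,0],"delta_rot":[0,0,0],"claw":0.65},{"xyz":[0,0.58,0],"delta_rot":[0,0,0],"claw":0.65},{"xyz":[0,0.7,0],"delta_rot":[0,0,0],"claw":0.65},{"xyz":[0,0.8,0],"delta_rot":[0,0,0],"claw":0.65},{"xyz":[0,0.85,0],"delta_rot":[0,0,0],"claw":0.65}]'; python3 -m pendant '[{"xyz":[0,0,0],"delta_rot":[0,0,0],"claw":0.65},{"xyz":[0,0,0],"delta_rot":[0,0,0],"claw":0.65}]'; python3 - <<'E'
from h import *
from bench import vision,ctrl
t=vision.read_camera("top"); s=vision.read_camera("side")
a=cv2.resize(t["color"][180:255,295:410,::-1],None,fx=4,fy=4,interpolation=cv2.INTER_CUBIC)
b=cv2.resize(s["color"][165:245,230:345,::-1],None,fx=3.5,fy=3.5,interpolation=cv2.INTER_CUBIC)
o=np.zeros((590,460,3),np.uint8);o[:300]=a;o[305:305+b.shape[0],:b.shape[1]]=b
cv2.imwrite("pics/a11.png",o)
E
```

```text
clock: 30.05
ee_pos: [0.5634, -0.152, 0.2311]
eef_rot: [0.0, 1.0, 0.0, -0.0]
ft_force: [0.9, -0.6, -0.8]
width: 0.0555
grip_force: 0.0
clock: 30.85
ee_pos: [0.5633, 0.1913, 0.2298]
eef_rot: [-0.001, 1.0, 0.0, -0.0]
ft_force: [0.9, -0.8, -1.0]
width: 0.0555
grip_force: 0.0
clock: 31.05
ee_pos: [0.5636, 0.1878, 0.2296]
eef_rot: [-0.001, 1.0, -0.0, -0.0]
ft_force: [0.8, -0.0, 0.2]
width: 0.0553
grip_force: 0.0
```

View pics/a11.png

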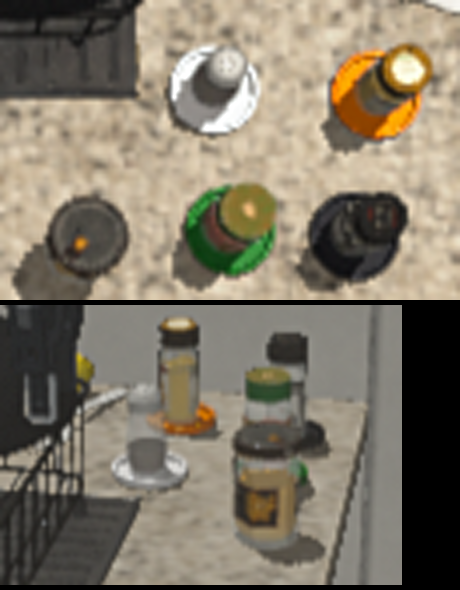

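All four stand upright inside the lips: salt (215,85), orange (376,95), green (230,230) and black (357,235). The honey jar is where it was. Handing in.

```bash
python3 -c "
from bench import ctrl
print(ctrl.sign_off())"
```

```text
the job is handed in; nothing more can be done
None
```

All four seasonings stand upright inside the lips of their matching coasters (about 31 s on the robot's clock); the honey jar and mug were not touched, and the job is handed in.

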